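# Find the heavy canister by feel and load it under the sliding cover

### The job

One of the four identical canisters on the tray holds the steel check block and is clearly heavier than the rest: find it by feel and set it down gently, upright and centred, on the blue pad in the sampler's loading well, then slide the well's cover fully shut. Leave the other three canisters standing on the tray where they were, let no canister tip over, and do not disturb the bottle, beaker and wrench.

Things in the scene. Friction and masses are not known exactly. Their poses are not given: they have to be found in the camera images.
- module: white bench-top sampler module, fixed, 400 mm deep (x), 340 mm wide (y), 130 mm high. Origin: centre of its underside. A square loading well, 140 x 140 mm and 82 mm deep, is open in its top, centred at x -70, y -80 mm of this frame, its sides along the module's x and y
- pad: blue square pad 70 x 70 mm, 3 mm thick, raised in the middle of the well's floor, fixed to the module. Origin: centre of its underside, on the well floor
- pad_top (a point): centre of the pad's top face, where the canister stands; 79 mm below the module's top face. Axes as the module's
- cover (a joint): position of the clear sliding cover (grey frame, 160 x 160 x 6 mm, 3 to 9 mm above the module's top face) in m along the module's +y: 0 = fully shut over the well against its stop, 0.15 = fully open against the other stop, the well then wholly uncovered. Starts shut or part open; about 1.5 N of friction; stays where left
- cover_handle (a point): centre of the top edge of the cover's handle: a black upright bar in the middle of the cover, 60 mm along the module's x, 12 mm thick along its y, standing 34 mm above the cover's top face. Moves with the cover; axes as the module's
- tray: black carry tray, fixed, 260 x 260 mm, floor 4 mm thick, rim 12 mm high. Origin: centre of its underside. The canisters stand on it in two rows of two about 130 mm apart
- canister_a: square canister 50 x 50 mm, 72 mm tall, grey plastic with orange lid (top 12 mm), loose on the tray. Origin: centre of its underside; z up, x and y square to its sides. A loose block rattles inside. All four look alike: the one with the steel block weighs 0.44 to 0.53 kg in all, the others 0.13 to 0.27 kg; which is which changes each time
- canister_b: square canister 50 x 50 mm, 72 mm tall, grey plastic with orange lid (top 12 mm), loose on the tray. Origin: centre of its underside; z up, x and y square to its sides. A loose block rattles inside. All four look alike: the one with the steel block weighs 0.44 to 0.53 kg in all, the others 0.13 to 0.27 kg; which is which changes each time
- canister_c: square canister 50 x 50 mm, 72 mm tall, grey plastic with orange lid (top 12 mm), loose on the tray. Origin: centre of its underside; z up, x and y square to its sides. A loose block rattles inside. All four look alike: the one with the steel block weighs 0.44 to 0.53 kg in all, the others 0.13 to 0.27 kg; which is which changes each time
- canister_d: square canister 50 x 50 mm, 72 mm tall, grey plastic with orange lid (top 12 mm), loose on the tray. Origin: centre of its underside; z up, x and y square to its sides. A loose block rattles inside. All four look alike: the one with the steel block weighs 0.44 to 0.53 kg in all, the others 0.13 to 0.27 kg; which is which changes each time
- bottle: bystander: capped amber bottle, 60 mm across, 130 mm tall, on the bench. Origin: centre of its underside
- beaker: bystander: open glass beaker, 66 mm across, 80 mm tall, on the bench. Origin: centre of its underside
- wrench: bystander: steel wrench 160 mm long lying on the bench along its own x. Origin: under its middle

How it is judged (in metres and radians):
At the end, for the whole second after the job is handed in: the canister with the steel block (it bears on the pad with more than 3.4 N) stands upright and at rest on the pad, within 14 mm of its centre; the other three stand upright at rest within 35 mm of where they started; the cover is shut to within 5 mm of its stop (value of joint cover below 0.005 m and ((horizontal distance between canister_a and pad_top below 0.014 m and z of canister_a in the frame of pad_top below 0.008 m and angle between each of canister_a, canister_b, canister_c, canister_d's own z axis and vertical below 0.1 rad and contact force between canister_a and pad above 3.4 N and linear speed of each of canister_a, canister_b, canister_c, canister_d below 0.02 m/s and distance of each of canister_b, canister_c, canister_d from where it was at the start of the episode below 0.035 m) or (horizontal distance between canister_b and pad_top below 0.014 m and z of canister_b in the frame of pad_top below 0.008 m and angle between each of canister_b, canister_a, canister_c, canister_d's own z axis and vertical below 0.1 rad and contact force between canister_b and pad above 3.4 N and linear speed of each of canister_b, canister_a, canister_c, canister_d below 0.02 m/s and distance of each of canister_a, canister_c, canister_d from where it was at the start of the episode below 0.035 m) or (horizontal distance between canister_c and pad_top below 0.014 m and z of canister_c in the frame of pad_top below 0.008 m and angle between each of canister_c, canister_a, canister_b, canister_d's own z axis and vertical below 0.1 rad and contact force between canister_c and pad above 3.4 N and linear speed of each of canister_c, canister_a, canister_b, canister_d below 0.02 m/s and distance of each of canister_a, canister_b, canister_d from where it was at the start of the episode below 0.035 m) or (horizontal distance between canister_d and pad_top below 0.014 m and z of canister_d in the frame of pad_top below 0.008 m and angle between each of canister_d, canister_a, canister_b, canister_c's own z axis and vertical below 0.1 rad and contact force between canister_d and pad above 3.4 N and linear speed of each of canister_d, canister_a, canister_b, canister_c below 0.02 m/s and distance of each of canister_a, canister_b, canister_c from where it was at the start of the episode below 0.035 m))); the robot touches nothing.
It fails at once if the bottle, beaker or wrench is moved more than 30 mm or tipped (distance of any of bottle, beaker, wrench from where it was at the start of the episode above 0.03 m or angle between any of bottle, beaker's own z axis and vertical above 0.5 rad).
It fails at once if a canister tips over (angle between any of canister_a, canister_b, canister_c, canister_d's own z axis and vertical above 0.7 rad).
It fails at once if a canister is dropped or slammed onto the pad (faster than 0.35 m/s in the last 30 mm above it) ((horizontal distance between canister_a and pad_top below 0.06 m and z of canister_a in the frame of pad_top below 0.03 m and linear speed of canister_a above 0.35 m/s) or (horizontal distance between canister_b and pad_top below 0.06 m and z of canister_b in the frame of pad_top below 0.03 m and linear speed of canister_b above 0.35 m/s) or (horizontal distance between canister_c and pad_top below 0.06 m and z of canister_c in the frame of pad_top below 0.03 m and linear speed of canister_c above 0.35 m/s) or (horizontal distance between canister_d and pad_top below 0.06 m and z of canister_d in the frame of pad_top below 0.03 m and linear speed of canister_d above 0.35 m/s)).
It also fails if it takes over 72 s, if anything falls off the work surface, if the arm or the gripper's body presses on something with over 40 N, if the wrist force passes 120 N, or if a joint passes its speed limit or range.

### The arm

A 6-joint arm with a two-finger parallel gripper is mounted at the origin on the work surface. World frame = base frame: x ahead of the robot, y to its left, z up, the work surface at z = 0. Lengths are in mm, angles in rad, forces in N, time in s.
With the tool pointing down it reaches from about 400 to 925 mm from the base axis. Payload 12.5 kg.
Tool frame: the origin (TCP) lies at the very end of the fingers, on their centre line; the grasp point (between the pads) lies behind it (env.grip_depth is the z of the grasp point in the tool frame, in mm); z points along the fingers, y is the line along which they close (so a half turn about z gives the same grasp; the last joint's range is limited). The gripper opens to 95 mm and grips with 3 to 60 N. Pads are 20 mm wide; open, the fingers measure 119 mm over their backs; the gripper's body (75 mm by 180 mm) begins 59 mm behind the grasp point.
Start: joints at [-1.368, 0.491, 1.559, -0, 1.092, -0.106], TCP at [189.97, -595.448, 214.661] pointing down, gripper open.
Joint ranges: [-3.1, 3.1], [-0.84, 2.19], [0.05, 2.79], [-1.13, 4.28], [0.06, 2.93], [-2.69, 2.69]. Speed limits (rad/s): [2.22, 2.22, 2.79, 3.14, 3.14, 3.14].

### API

Orientations are given as [roll, pitch, yaw] about the fixed x, y, z axes, in that order (R = Rz(yaw) Ry(pitch) Rx(roll)).
In Python, from cell import env, optics gives the robot as it stands.
- The arm moves only by the tool step_arm, never from a script. Its argument "moves" is a list of rows, each an object of numbers: "tx", "ty", "tz": the shift along the tool's x, y, z in mm; "roll": the turn about the tool's z in rad. In form: [{"tx": .., "ty": .., "tz": .., "roll": ..}, ...]. A call has 1 to 12 rows; each row is the pose to reach, as a shift and turn from the pose commanded when the call began, along the tool's axes at that moment; what a row does not reach only later rows make up. A row lasts 1/12 s, in which the tool goes at most 41.7 mm and 7.16 degrees, less where a joint would pass 70% of its speed; a pose out of reach is approached as far as the arm can. A call with a gripper value outside its range is refused whole. "grip" is the finger opening in mm, from 0 to 95.1, set as the call begins (left out, the last holds). The fingers move at their own pace and stop on an object; the grip force is fixed at half the most. Time passes only in rows, so rows that repeat a pose let the fingers close. It gives the time, the measured TCP pose, the force, the opening and the grip force at its end, in the units of the state.
- env.state(): the state, without advancing time (a new reading comes with each control period).
- optics.read_camera(name): name is "scene" or "side" or "wrist"; returns a dict with "pixels" (384x512x3 uint8, blue, green, red), "mtx" (3x3 intrinsics, pixels), "view" (4x4, takes a point from world to camera coordinates). Camera axes: x right, y down, z forward; pixel columns grow to the right and rows downward; lengths in mm; the calibration is good to about 2 mm. A picture is of the moment at which its call begins. There is no depth.
- env.job_done(): hands the job in; it is judged then, once.
The state is a dict: "t": time; "joints": joint angles; "qvel": joint speeds; "tau": joint torques, N m; "eef_pos": TCP position; "tcp_rot": TCP orientation; "ft_force": force on the tool from outside, world axes, zero at the start; "moment": the same for the moment, N m; "opening": opening from 0.0 (shut) to 1.0 (fully open); "grip_force": force on a finger pad.
Only numpy, scipy, OpenCV 4.12 (cv2) and the standard library are available. Lean on these libraries where they do the work, as an engineer would, in place of code of your own. Each camera call takes 0.05 s, during which the arm holds its last target. There are 200 camera calls.

## Working session

There is one attempt and no reset: what is moved stays moved. The work goes in short steps, Python scripts to look and compute and a tool call to move; the robot and the scene stay as the last step left them, time stands still between calls to the robot, and variables do not carry over. Pictures are saved under pics/ and viewed, at most 10 in all, crops included, and the job is handed in when it is done.

Besides the shell and the picture viewer there is one more tool, called as name(argument=value, ...) on one line, values as JSON. step_arm: Moves the arm, as the interface text tells. Its arguments: {"type":"object","properties":{"moves":{"type":"array"},"grip":{"type":"number"}},"required":["moves"]}

```bash
mkdir -p pics; ls
python3 - <<'E'
from cell import env, optics
import cv2,numpy as np,pickle
D={}
for n in ("scene","side","wrist"):
    d=optics.read_camera(n); D[n]=d; cv2.imwrite(f"pics/{n}0.png",d["pixels"])
    print(n,np.round(d["mtx"],1).tolist(),np.round(d["view"],3).tolist())
pickle.dump(D,open("d0.pkl","wb"))
print(env.state(),env.grip_depth)
E
```

```text
pics
scene [[373.7, 0.0, 257.2], [0.0, 373.7, 193.7], [0.0, 0.0, 1.0]] [[-0.075, 0.997, -0.015, 44.944], [0.8, 0.051, -0.598, -329.897], [-0.595, -0.057, -0.802, 1492.618], [0.0, 0.0, 0.0, 1.0]]
side [[417.6, 0.0, 251.8], [0.0, 417.6, 194.2], [0.0, 0.0, 1.0]] [[-0.933, -0.359, 0.002, 490.941], [-0.236, 0.612, -0.755, 221.694], [0.27, -0.705, -0.656, 958.639], [0.0, 0.0, 0.0, 1.0]]
wrist [[293.4, 0.0, 254.5], [0.0, 293.4, 186.6], [0.0, 0.0, 1.0]] [[0.304, -0.953, -0.0, -623.619], [-0.923, -0.294, 0.248, -28.614], [-0.236, -0.075, -0.969, 389.624], [0.0, 0.0, 0.0, 1.0]]
{'t': 0.15, 'joints': array([-1.36758842e+00,  4.91427636e-01,  1.55923326e+00, -5.67897696e-06,
        1.09166139e+00, -1.05605053e-01]), 'qvel': array([-0.0006668 , -0.00280617, -0.002191  , -0.00042632, -0.00088895,
        0.00083137]), 'tau': array([ 1.30468132e-03, -6.12894845e+01, -2.58278668e+01,  6.92411978e-02,
        4.73302149e-02, -8.77140928e-05]), 'eef_pos': array([ 189.94620922, -595.30222804,  214.21816115]), 'tcp_rot': array([-3.14086655e+00, -7.19006084e-05,  3.08815549e-01]), 'ft_force': array([ 0.11295633, -0.50991552, -0.01246813]), 'moment': array([0.05634849, 0.00462456, 0.01763123]), 'grip_force': 0.0, 'opening': 1.0011641503107203} -18.8
```

View pics/scene0.png

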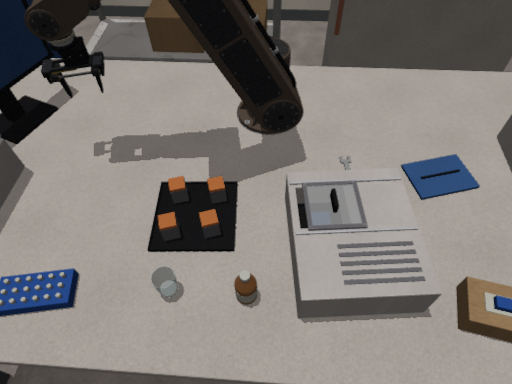

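View pics/side0.png

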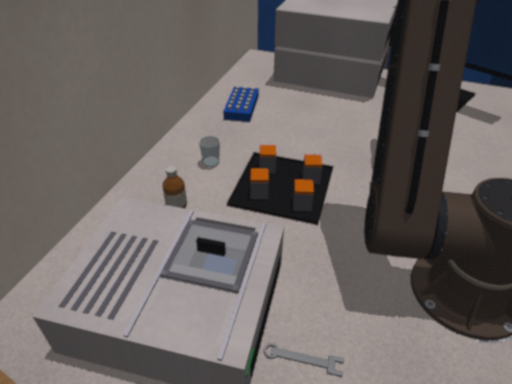

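The scene view shows the tray with four orange lids at about (178,184), (216,184), (168,220) and (209,217). The module top spans about (288,172) to (430,305), with the cover part open and its handle near (334,200). The side view shows the same objects, plus the wrench near (305,358).

```bash
cat > h.py <<'E'
import numpy as np,cv2
def ray(d,uv,z):
    """pixel -> world point on plane z"""
    V=d["view"];R=V[:3,:3];t=V[:3,3];c=-R.T@t
    r=R.T@np.linalg.inv(d["mtx"])@np.array([uv[0],uv[1],1.]); return (c+r*(z-c[2])/r[2])
def proj(d,p):
    q=d["view"][:3,:3]@np.array(p,float)+d["view"][:3,3]; q=d["mtx"]@q; return q[:2]/q[2]
def orange(im):
    h=cv2.cvtColor(im,cv2.COLOR_BGR2HSV); return cv2.inRange(h,(2,180,90),(18,255,255))
E
python3 - <<'E'
import pickle,cv2,numpy as np
from h import *
D=pickle.load(open("d0.pkl","rb"))
for n in("scene","side"):
    d=D[n];im=d["pixels"];m=orange(im);k,l,s,c=cv2.connectedComponentsWithStats(m)
    for i in range(1,k):
        if s[i,4]>60:
            v=im[...,2][l==i]; th,_=cv2.threshold(v.reshape(-1,1),0,255,cv2.THRESH_OTSU)
            ys,xs=np.where((l==i)&(im[...,2]>th)); 
            print(n,s[i],c[i].round(1),th,v.min(),v.max(),len(xs),ray(d,(xs.mean(),ys.mean()),76).round(1), 'all@70',ray(d,c[i],70).round(1))
a=cv2.resize(D["scene"]["pixels"][165:250,145:245],(400,340),interpolation=cv2.INTER_CUBIC)
b=cv2.resize(D["scene"]["pixels"][160:320,275:440],(400,388),interpolation=cv2.INTER_CUBIC)
s=cv2.resize(D["side"]["pixels"][140:220,225:340],(400,278),interpolation=cv2.INTER_CUBIC)
t=cv2.resize(D["side"]["pixels"][195:384,35:295],(400,291),interpolation=cv2.INTER_CUBIC)
o=np.zeros((600,800,3),np.uint8)
o[:278,:400]=s;o[290:581,:400]=t; o[:388,400:]=b; o[390:560,400:600]=cv2.resize(a,(200,170))
cv2.imwrite("pics/z.png",o)
E
```

```text
side [260 146  15  10 141] [267.4 150.5] 142.0 90 175 113 [ 577.4 -264.3   76. ] all@70 [ 578.4 -267.7   70. ]
side [305 155  17  11 162] [312.6 160.5] 140.0 93 175 131 [ 438.2 -264.    76. ] all@70 [ 438.6 -267.6   70. ]
side [250 168  19  13 235] [259.  174.2] 137.0 90 175 184 [ 559.8 -144.3   76. ] all@70 [ 562.2 -150.7   70. ]
side [294 179  20  14 255] [303.5 185.7] 139.0 90 175 197 [ 431.  -141.7   76. ] all@70 [ 432.2 -146.8   70. ]
```

View pics/z.png

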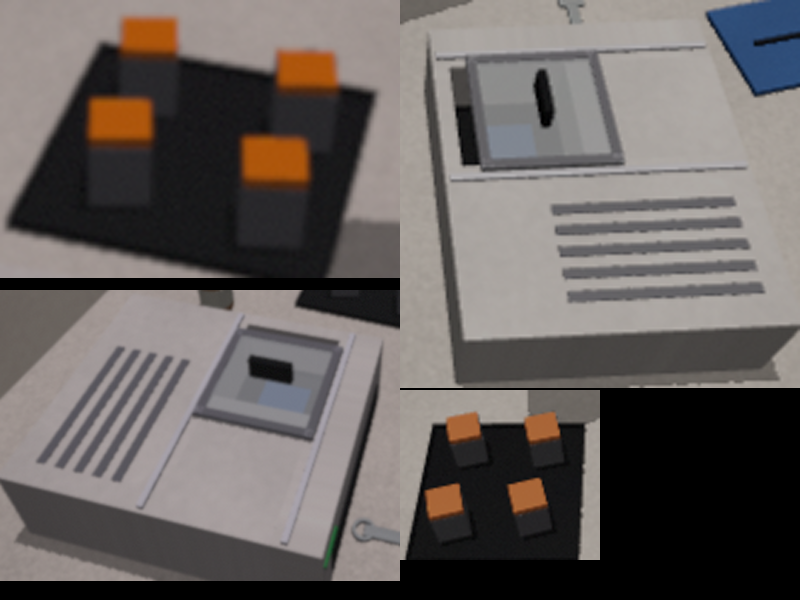

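The zoom shows the cover frame corners at scene px (302.6,183.1), (355.4,181.5), (366.6,227.2) and (309.7,230.1). The module's top corners are at about (287.4,173) and (301,300.7). The lids have small yaws.

Run:
```python
import pickle,cv2,numpy as np
from h import *
D=pickle.load(open("d0.pkl","rb"))
d=D["scene"];im=d["pixels"]
print("cover scene");P=[]
for u in [(302.6,183.1),(355.4,181.5),(366.6,227.2),(309.7,230.1)]:
    P.append(ray(d,u,139)[:2]);print(P[-1].round(1))
print("c",np.mean(P,0).round(1))
print("cover side");Q=[];s=D["side"]
for z in [(193,411),(247,327),(343,346),(313,438)]:
    u=(z[0]/400*260+35,(z[1]-290)/291*189+195);Q.append(ray(s,u,139)[:2]);print(u,Q[-1].round(1))
print("c",np.mean(Q,0).round(1))
print("module corners z130",[ray(d,u,130)[:2].round(1).tolist() for u in[(287.4,173.2),(301,300.7),(440,294.9)]])
h=cv2.cvtColor(im,cv2.COLOR_BGR2HSV);m=cv2.inRange(h,(3,110,60),(20,255,255))
for dd,mm,n in((d,m,"scene"),(s,orange(s["pixels"]),"side")):
  k,l,st,c=cv2.connectedComponentsWithStats(mm);v=dd["pixels"][...,2]
  for i in range(1,k):
    if st[i,4]<80: continue
    w=v[l==i];th,_=cv2.threshold(w.reshape(-1,1),0,255,cv2.THRESH_OTSU)
    ys,xs=np.where((l==i)&(v>th))
    P=np.array([ray(dd,(x,y),76)[:2] for x,y in zip(xs,ys)],np.float32)
    r=cv2.minAreaRect(P);print(n,c[i].round(),len(w),len(P),P.mean(0).round(1),np.round(r[0],1),np.round(r[1],1),round(r[2],1),"all@70",ray(dd,c[i],70).round(1)[:2])
```

```text
cover scene
[469.1 125.6]
[453.4 279.7]
[609.3 296.8]
[628.3 144.8]
c [540.  211.7]
cover side
(160.45, 273.58762886597935) [604.1 297.7]
(195.55, 219.03092783505156) [609.2 135.6]
(257.95000000000005, 231.37113402061857) [465.3 121.1]
(238.45, 291.12371134020617) [445.3 280.9]
c [531.  208.8]
module corners z130 [[426.6, 80.4], [820.9, 123.3], [783.6, 455.3]]
scene [162.  12.] 486 382 [-628.  -564.8] [-639.3 -549.6] [165.8 168.5] 2.5 all@70 [-612.2 -556.2]
scene [259.   9.] 224 206 [-662.6  -84.6] [-642.3  -64.2] [241.1  80.9] 21.4 all@70 [-667.2  -84.3]
scene [176. 184.] 225 181 [ 442.2 -268. ] [ 442.1 -268.2] [47.7 48.5] 19.6 all@70 [ 442.1 -269.3]
scene [216. 184.] 228 187 [ 434. -143.] [ 433.8 -143.4] [48.7 49.3] 18.3 all@70 [ 433.6 -144.1]
scene [208. 218.] 283 223 [ 563.5 -146.6] [ 563.1 -146.6] [47.7 47.9] 20.5 all@70 [ 562.6 -147.7]
scene [166. 221.] 287 227 [ 581.5 -268.1] [ 581.2 -268. ] [48.  48.2] 19.1 all@70 [ 580.7 -270. ]
scene [245. 286.] 274 232 [767.6 -18.3] [765.  -18.2] [45.1 53.9] 12.6 all@70 [767.6 -18.2]
scene [480. 313.] 118 49 [794.  565.4] [790.7 563.3] [146.7  72. ] 28.6 all@70 [797.7 570.7]
side [267. 150.] 141 113 [ 577.4 -264.4] [ 578.4 -264.3] [43.  36.5] 21.1 all@70 [ 578.4 -267.7]
side [313. 160.] 162 131 [ 438.2 -264. ] [ 439.1 -265.3] [43.7 42.6] 14.0 all@70 [ 438.6 -267.6]
side [259. 174.] 235 184 [ 559.9 -144.4] [ 559.7 -144.5] [45.2 44.9] 21.1 all@70 [ 562.2 -150.7]
side [303. 186.] 255 197 [ 431.  -141.8] [ 431.1 -141.9] [46.1 47. ] 16.5 all@70 [ 432.2 -146.8]
```

step_arm(moves=[{"tx": 377,"ty": -295,"tz": -45,"roll": 0.2},{"tx": 377,"ty": -295,"tz": -45,"roll": 0.2},{"tx": 377,"ty": -295,"tz": -45,"roll": 0.2},{"tx": 377,"ty": -295,"tz": -45,"roll": 0.2},{"tx": 377,"ty": -295,"tz": -45,"roll": 0.2},{"tx": 377,"ty": -295,"tz": -45,"roll": 0.2},{"tx": 377,"ty": -295,"tz": -45,"roll": 0.2},{"tx": 377,"ty": -295,"tz": -45,"roll": 0.2},{"tx": 377,"ty": -295,"tz": -45,"roll": 0.2},{"tx": 377,"ty": -295,"tz": -45,"roll": 0.2},{"tx": 377,"ty": -295,"tz": -45,"roll": 0.2},{"tx": 377,"ty": -295,"tz": -45,"roll": 0.2}], grip=45)

```text
t: 1.15
eef_pos: [461.0, -196.7, 260.1]
tcp_rot: [-3.142, -0.001, 0.111]
ft_force: [-0.4, -0.5, -0.1]
opening: 0.473
grip_force: 0.0
```

```bash
cat >> h.py <<'E'
def delta(st,p,yaw):
    """tool shift and roll from state pose to world TCP p, tool down with yaw"""
    from scipy.spatial.transform import Rotation as Ro
    y0=st["tcp_rot"][2];R=Ro.from_euler("xyz",[np.pi,0,y0]).as_matrix()
    s=R.T@(np.array(p,float)-st["eef_pos"]);print("tx %.1f ty %.1f tz %.1f roll %.3f"%(*s,y0-yaw))
def show(st):
    print(round(st["t"],2),st["eef_pos"].round(1),st["tcp_rot"].round(3),st["ft_force"].round(2),st["moment"].round(2),round(st["opening"]*95.1,1),round(st["grip_force"],1))
E
python3 -c "
from h import *
from cell import env
s=env.state();show(s);delta(s,(536,200,300),0.11)"
```

```text
1.15 [ 461.  -196.7  260.1] [-3.142e+00 -1.000e-03  1.110e-01] [-0.37 -0.46 -0.06] [-0.01  0.03 -0.  ] 45.0 0.0
tx 118.3 ty -386.0 tz -39.9 roll 0.001
```

step_arm(moves=[{"tx": 118,"ty": -386,"tz": -40},{"tx": 118,"ty": -386,"tz": -40},{"tx": 118,"ty": -386,"tz": -40},{"tx": 118,"ty": -386,"tz": -40},{"tx": 118,"ty": -386,"tz": -40},{"tx": 118,"ty": -386,"tz": -40},{"tx": 118,"ty": -386,"tz": -40},{"tx": 118,"ty": -386,"tz": -40},{"tx": 118,"ty": -386,"tz": -40},{"tx": 118,"ty": -386,"tz": -40},{"tx": 118,"ty": -386,"tz": -40},{"tx": 118,"ty": -386,"tz": -40}])

```text
validation failed for argument at $.mo...
```

Run:
```python
from h import *
from cell import env,optics
import pickle
d=optics.read_camera("wrist");pickle.dump(d,open("w1.pkl","wb"));cv2.imwrite("pics/w1.png",d["pixels"])
show(env.state())
m=cv2.inRange(d["pixels"],(0,0,0),(40,40,40));k,l,s,c=cv2.connectedComponentsWithStats(m)
for i in range(1,k):
    if s[i,4]>150: print(s[i],c[i].round(1),ray(d,c[i],173).round(1))
```

```text
1.2 [ 462.  -195.3  260.3] [-3.141e+00 -1.000e-03  1.120e-01] [-0.68  1.2   0.85] [ 0.06 -0.03  0.07] 44.9 0.0
[  171    23   197   230 19962] [257.9 138.1] [ 507.  -193.6  173. ]
[287  56  16  47 356] [294.4  77.2] [ 560. -218.  173.]
[    0   222   512   162 51120] [227.7 326.6] [ 312.3 -184.4  173. ]
[ 301  223  211   81 7088] [388.9 260.9] [ 403.9 -333.1  173. ]
```

View pics/w1.png

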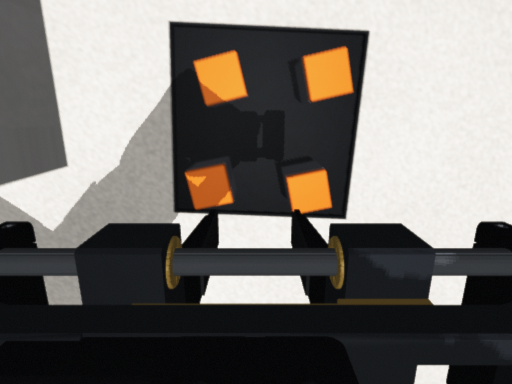

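The move was refused because it had no roll. The picture is a useful view of the tray: lids at about (220,78), (328,74), (210,187) and (309,190), each turned a little.

step_arm(moves=[{"tx": 118,"ty": -386,"tz": -40,"roll": 0},{"tx": 118,"ty": -386,"tz": -40,"roll": 0},{"tx": 118,"ty": -386,"tz": -40,"roll": 0},{"tx": 118,"ty": -386,"tz": -40,"roll": 0},{"tx": 118,"ty": -386,"tz": -40,"roll": 0},{"tx": 118,"ty": -386,"tz": -40,"roll": 0},{"tx": 118,"ty": -386,"tz": -40,"roll": 0},{"tx": 118,"ty": -386,"tz": -40,"roll": 0},{"tx": 118,"ty": -386,"tz": -40,"roll": 0},{"tx": 118,"ty": -386,"tz": -40,"roll": 0},{"tx": 118,"ty": -386,"tz": -40,"roll": 0},{"tx": 118,"ty": -386,"tz": -40,"roll": 0}])

```text
t: 2.2
eef_pos: [534.7, 197.9, 299.1]
tcp_rot: [3.141, 0.001, 0.111]
ft_force: [-0.2, 0.0, -0.6]
opening: 0.475
grip_force: 0.0
```

Run:
```python
from h import *
from cell import env,optics
import pickle
w=pickle.load(open("w1.pkl","rb"))
k,l,s,c=cv2.connectedComponentsWithStats(orange(w["pixels"]))
for i in range(1,k):
    if s[i,4]<300: continue
    ys,xs=np.where(l==i);P=np.array([ray(w,(x,y),76)[:2] for x,y in zip(xs,ys)],np.float32)
    r=cv2.minAreaRect(P);print(c[i].round(),np.round(r[0],1),np.round(r[1],1),round(r[2],1))
d=optics.read_camera("wrist");pickle.dump(d,open("w2.pkl","wb"));cv2.imwrite("pics/w2.png",d["pixels"])
show(env.state())
```

```text
[328.  74.] [ 579.  -266.6] [51.7 51.3] 18.9
[220.  77.] [ 561.3 -145.4] [51.3 51.2] 19.8
[209. 187.] [ 432.  -141.9] [51.  50.9] 17.8
[309. 191.] [ 439.5 -266.8] [51.9 51.2] 18.3
2.25 [534.6 196.8 299.1] [3.141e+00 1.000e-03 1.100e-01] [-0.89  0.38  0.25] [ 0.01 -0.01  0.02] 45.3 0.0
```

View pics/w2.png

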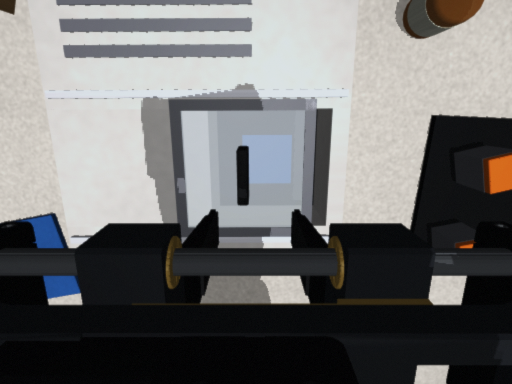

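The wrist view shows the cover frame, the handle bar at (243,176), the pad seen through the glass at (267,160), and the well's open strip on the right at x≈318-331.

Run:
```python
from h import *
from cell import env
import pickle
d=pickle.load(open("w2.pkl","rb"));im=d["pixels"]
h=cv2.cvtColor(im,cv2.COLOR_BGR2HSV)
print(h[160,270],h[160,225],h[118,225])
m=cv2.inRange(h,(100,60,60),(130,255,255));m[:, :230]=0;m[:,300:]=0
k,l,s,c=cv2.connectedComponentsWithStats(m)
for i in range(1,k):
    if s[i,4]>300:
        P=np.array([ray(d,(x,y),51)[:2] for y,x in zip(*np.where(l==i))],np.float32);print("pad",s[i],cv2.minAreaRect(P))
m=cv2.inRange(im,(0,0,0),(45,45,45))[140:215,230:256]
ys,xs=np.where(m);print("handle px",xs.min()+230,xs.max()+230,ys.min()+140,ys.max()+140)
for u in[(243,150),(243,205),(237,205),(249,205)]:print(ray(d,u,173).round(1),ray(d,u,139).round(1))
print("well right edge",ray(d,(332,108),130).round(1),ray(d,(327,226),130).round(1))
print("cover TL,TR",ray(d,(170,98),139).round(1),ray(d,(316.5,97),139).round(1))
```

```text
[108  55 203] [105  21 170] [106  20 169]
handle px 237 248 146 204
[563.8 213.7 173. ] [559.3 214.5 139. ]
[505.7 207.8 173. ] [494.6 207.9 139. ]
[505.  214.1 173. ] [493.8 215.  139. ]
[506.4 201.5 173. ] [495.4 200.9 139. ]
well right edge [615.9 120.6 130. ] [476.1 101.8 130. ]
cover TL,TR [606.4 298.5 139. ] [625.  141.5 139. ]
```

step_arm(moves=[{"tx": 2,"ty": -14,"tz": 40,"roll": 0},{"tx": 2,"ty": -14,"tz": 80,"roll": 0},{"tx": 2,"ty": -14,"tz": 115,"roll": 0},{"tx": 2,"ty": -14,"tz": 140,"roll": 0},{"tx": 2,"ty": -14,"tz": 153,"roll": 0},{"tx": 2,"ty": -14,"tz": 153,"roll": 0}])

```text
t: 2.75
eef_pos: [534.1, 209.0, 143.7]
tcp_rot: [3.141, 0.005, 0.107]
ft_force: [-0.2, -1.0, -0.2]
opening: 0.469
grip_force: 0.0
```

step_arm(moves=[{"tx": 0,"ty": 0,"tz": 0,"roll": 0},{"tx": 0,"ty": 0,"tz": 0,"roll": 0},{"tx": 0,"ty": 0,"tz": 0,"roll": 0},{"tx": 0,"ty": 0,"tz": 0,"roll": 0},{"tx": 0,"ty": 0,"tz": 0,"roll": 0}], grip=0)

```text
t: 3.17
eef_pos: [535.6, 210.8, 147.5]
tcp_rot: [-3.141, -0.001, 0.109]
ft_force: [0.3, -0.1, 0.1]
opening: 0.181
grip_force: 0.0
```

Run:
```python
from h import *
from cell import env
import pickle
show(env.state())
d=pickle.load(open("w2.pkl","rb"));h=cv2.cvtColor(d["pixels"],cv2.COLOR_BGR2HSV)
m=cv2.inRange(h,(100,38,60),(130,255,255));m[:, :230]=0;m[:,300:]=0;m[:120]=0;m[200:]=0
P=np.array([ray(d,(x,y),51)[:2] for y,x in zip(*np.where(m))],np.float32);print("pad",cv2.minAreaRect(P),P.mean(0))
```

```text
3.17 [535.6 210.8 147.5] [-3.141e+00 -1.000e-03  1.090e-01] [ 0.35 -0.07  0.09] [-0.05 -0.04 -0.02] 17.2 0.0
pad ((537.9505004882812, 181.4611053466797), (69.61825561523438, 70.2583999633789), 6.3708415031433105) [540.2079  178.95496]
```

step_arm(moves=[{"tx": 0,"ty": 0,"tz": 0,"roll": 0},{"tx": 0,"ty": 0,"tz": 0,"roll": 0},{"tx": 0,"ty": 0,"tz": 0,"roll": 0},{"tx": 0,"ty": -10,"tz": 0,"roll": 0},{"tx": 0,"ty": -30,"tz": 0,"roll": 0},{"tx": 0,"ty": -50,"tz": 0,"roll": 0},{"tx": 0,"ty": -70,"tz": 0,"roll": 0},{"tx": 0,"ty": -90,"tz": 0,"roll": 0},{"tx": 0,"ty": -105,"tz": 0,"roll": 0},{"tx": 0,"ty": -112,"tz": 0,"roll": 0},{"tx": 0,"ty": -116,"tz": 0,"roll": 0},{"tx": 0,"ty": -116,"tz": 0,"roll": 0}])

```text
t: 4.17
eef_pos: [521.9, 327.3, 147.3]
tcp_rot: [-3.141, 0.0, 0.11]
ft_force: [-6.3, 1.2, 8.2]
opening: 0.118
grip_force: 30.0
```

step_arm(moves=[{"tx": 0,"ty": 0,"tz": 0,"roll": 0},{"tx": 0,"ty": 0,"tz": 0,"roll": 0},{"tx": 0,"ty": 0,"tz": 0,"roll": 0},{"tx": 0,"ty": 0,"tz": -35,"roll": 0},{"tx": 0,"ty": 0,"tz": -75,"roll": 0},{"tx": 0,"ty": 0,"tz": -100,"roll": 0}], grip=75)

```text
t: 4.67
eef_pos: [523.3, 326.2, 249.6]
tcp_rot: [-3.141, -0.002, 0.108]
ft_force: [1.5, -0.0, 0.7]
opening: 0.485
grip_force: 0.0
```

step_arm(moves=[{"tx": -13,"ty": 474,"tz": 0,"roll": -0.218},{"tx": -13,"ty": 474,"tz": 0,"roll": -0.218},{"tx": -13,"ty": 474,"tz": 0,"roll": -0.218},{"tx": -13,"ty": 474,"tz": 0,"roll": -0.218},{"tx": -13,"ty": 474,"tz": 0,"roll": -0.218},{"tx": -13,"ty": 474,"tz": 0,"roll": -0.218},{"tx": -13,"ty": 474,"tz": 0,"roll": -0.218},{"tx": -13,"ty": 474,"tz": 0,"roll": -0.218},{"tx": -13,"ty": 474,"tz": 40,"roll": -0.218},{"tx": -13,"ty": 474,"tz": 80,"roll": -0.218},{"tx": -13,"ty": 474,"tz": 100,"roll": -0.218},{"tx": -13,"ty": 474,"tz": 100,"roll": -0.218}])

```text
t: 5.67
eef_pos: [560.6, -140.9, 153.4]
tcp_rot: [3.141, -0.001, 0.326]
ft_force: [0.8, 0.8, 0.2]
opening: 0.793
grip_force: 0.0
```

```bash
python3 -c "
from h import *
from cell import env
s=env.state();show(s);delta(s,(561.2,-145.6,38),0.33)"
```

```text
5.67 [ 560.6 -140.9  153.4] [ 3.141e+00 -1.000e-03  3.260e-01] [0.82 0.81 0.18] [ 0.02 -0.01 -0.04] 75.4 0.0
tx -0.9 ty 4.6 tz 115.4 roll -0.004
```

step_arm(moves=[{"tx": 0,"ty": 0,"tz": 0,"roll": 0},{"tx": 0,"ty": 0,"tz": 30,"roll": 0},{"tx": 0,"ty": 0,"tz": 65,"roll": 0},{"tx": 0,"ty": 0,"tz": 95,"roll": 0},{"tx": 0,"ty": 0,"tz": 109,"roll": 0},{"tx": 0,"ty": 0,"tz": 109,"roll": 0},{"tx": 0,"ty": 0,"tz": 109,"roll": 0}])

```text
t: 6.25
eef_pos: [560.7, -138.6, 45.1]
tcp_rot: [-3.141, 0.001, 0.327]
ft_force: [-0.7, 0.2, 0.2]
opening: 0.79
grip_force: 0.0
```

step_arm(moves=[{"tx": 0,"ty": 0,"tz": 0,"roll": 0},{"tx": 0,"ty": 0,"tz": 0,"roll": 0},{"tx": 0,"ty": 0,"tz": 0,"roll": 0},{"tx": 0,"ty": 0,"tz": 0,"roll": 0},{"tx": 0,"ty": 0,"tz": 0,"roll": 0},{"tx": 0,"ty": 0,"tz": 0,"roll": 0}], grip=30)

```text
t: 6.75
eef_pos: [561.3, -139.1, 46.2]
tcp_rot: [3.14, -0.002, 0.327]
ft_force: [-0.4, -2.9, 7.3]
opening: 0.526
grip_force: 30.0
```

step_arm(moves=[{"tx": 0,"ty": 0,"tz": -6,"roll": 0},{"tx": 0,"ty": 0,"tz": -14,"roll": 0},{"tx": 0,"ty": 0,"tz": -20,"roll": 0},{"tx": 0,"ty": 0,"tz": -20,"roll": 0},{"tx": 0,"ty": 0,"tz": -20,"roll": 0},{"tx": 0,"ty": 0,"tz": -20,"roll": 0},{"tx": 0,"ty": 0,"tz": -20,"roll": 0},{"tx": 0,"ty": 0,"tz": -20,"roll": 0}])

```text
t: 7.42
eef_pos: [560.5, -138.7, 64.8]
tcp_rot: [-3.141, 0.001, 0.327]
ft_force: [-0.4, -0.3, -1.9]
opening: 0.522
grip_force: 30.0
```

step_arm(moves=[{"tx": 0,"ty": 0,"tz": 0,"roll": 0},{"tx": 0,"ty": 0,"tz": 0,"roll": 0}])

```text
t: 7.58
eef_pos: [560.6, -138.7, 64.9]
tcp_rot: [-3.141, 0.0, 0.327]
ft_force: [-0.1, -0.2, -2.3]
opening: 0.529
grip_force: 30.0
```

```bash
python3 -c "
from h import *
from cell import env
s=env.state();show(s);delta(s,(561.2,-145.6,45),0.33)"
```

```text
7.58 [ 560.6 -138.7   64.9] [-3.141  0.     0.327] [-0.12 -0.22 -2.29] [-0.01 -0.05  0.05] 50.3 30.0
tx -1.7 ty 6.7 tz 19.9 roll -0.003
```

step_arm(moves=[{"tx": -1,"ty": 6,"tz": 8,"roll": 0},{"tx": -1,"ty": 6,"tz": 16,"roll": 0},{"tx": -1,"ty": 6,"tz": 20,"roll": 0},{"tx": -1,"ty": 6,"tz": 20,"roll": 0},{"tx": -1,"ty": 6,"tz": 20,"roll": 0}])

```text
t: 8.0
eef_pos: [562.0, -145.2, 45.1]
tcp_rot: [3.141, -0.001, 0.326]
ft_force: [-1.6, -1.5, 5.2]
opening: 0.526
grip_force: 30.0
```

step_arm(moves=[{"tx": 0,"ty": 0,"tz": 0,"roll": 0},{"tx": 0,"ty": 0,"tz": 0,"roll": 0},{"tx": 0,"ty": 0,"tz": 0,"roll": 0},{"tx": 0,"ty": 0,"tz": 0,"roll": 0},{"tx": 0,"ty": 0,"tz": -25,"roll": 0},{"tx": 0,"ty": 0,"tz": -60,"roll": 0},{"tx": 0,"ty": 0,"tz": -80,"roll": 0},{"tx": 0,"ty": 0,"tz": -80,"roll": 0}], grip=75)

```text
t: 8.67
eef_pos: [563.3, -145.3, 129.1]
tcp_rot: [3.138, -0.005, 0.327]
ft_force: [-0.2, -0.3, 1.2]
opening: 0.791
grip_force: 0.0
```

```bash
python3 -c "
from h import *
from cell import env
s=env.state();show(s);
for p in ((432,-142,42),(439.5,-266.8,42),(579,-266.7,42)): delta(s,p,0.32)"
```

```text
8.67 [ 563.3 -145.3  129.1] [ 3.138 -0.005  0.327] [-0.22 -0.31  1.22] [ 0.01 -0.01 -0.02] 75.2 0.0
tx -123.3 ty -45.2 tz 87.1 roll 0.007
tx -156.2 ty 75.4 tz 87.1 roll 0.007
tx -24.1 ty 120.1 tz 87.1 roll 0.007
```

Canister C weighs about 0.2 kg, so it's light and is back in place. D is next.

step_arm(moves=[{"tx": -24,"ty": 120,"tz": 0,"roll": 0},{"tx": -24,"ty": 120,"tz": 0,"roll": 0},{"tx": -24,"ty": 120,"tz": 0,"roll": 0},{"tx": -24,"ty": 120,"tz": 0,"roll": 0},{"tx": -24,"ty": 120,"tz": 0,"roll": 0},{"tx": -24,"ty": 120,"tz": 35,"roll": 0},{"tx": -24,"ty": 120,"tz": 70,"roll": 0},{"tx": -24,"ty": 120,"tz": 83,"roll": 0},{"tx": -24,"ty": 120,"tz": 83,"roll": 0},{"tx": -24,"ty": 120,"tz": 83,"roll": 0}])

```text
t: 9.5
eef_pos: [577.6, -265.3, 42.3]
tcp_rot: [-3.141, 0.001, 0.328]
ft_force: [-0.4, 0.9, 1.3]
opening: 0.786
grip_force: 0.0
```

step_arm(moves=[{"tx": 0,"ty": 0,"tz": 0,"roll": 0},{"tx": 0,"ty": 0,"tz": 0,"roll": 0},{"tx": 0,"ty": 0,"tz": 0,"roll": 0},{"tx": 0,"ty": 0,"tz": 0,"roll": 0},{"tx": 0,"ty": 0,"tz": 0,"roll": 0},{"tx": 0,"ty": 0,"tz": 0,"roll": 0}], grip=30)

```text
t: 10.0
eef_pos: [577.9, -266.5, 43.2]
tcp_rot: [3.14, -0.001, 0.327]
ft_force: [-0.1, -0.2, 6.8]
opening: 0.525
grip_force: 30.0
```

step_arm(moves=[{"tx": 0,"ty": 0,"tz": -6,"roll": 0},{"tx": 0,"ty": 0,"tz": -14,"roll": 0},{"tx": 0,"ty": 0,"tz": -20,"roll": 0},{"tx": 0,"ty": 0,"tz": -20,"roll": 0},{"tx": 0,"ty": 0,"tz": -20,"roll": 0},{"tx": 0,"ty": 0,"tz": -20,"roll": 0},{"tx": 0,"ty": 0,"tz": -20,"roll": 0},{"tx": 0,"ty": 0,"tz": -20,"roll": 0},{"tx": 0,"ty": 0,"tz": -20,"roll": 0}])

```text
t: 10.75
eef_pos: [577.3, -266.0, 61.9]
tcp_rot: [-3.141, 0.0, 0.327]
ft_force: [-0.1, 0.4, -1.4]
opening: 0.52
grip_force: 30.0
```

```bash
python3 -c "
from h import *
from cell import env
s=env.state();show(s);delta(s,(579,-266.7,45),0.33)"
```

```text
10.75 [ 577.3 -266.    61.9] [-3.141  0.     0.327] [-0.11  0.41 -1.45] [ 0.01  0.1  -0.05] 49.4 30.0
tx 1.4 ty 1.2 tz 16.9 roll -0.003
```

step_arm(moves=[{"tx": 0,"ty": 0,"tz": 8,"roll": 0},{"tx": 0,"ty": 0,"tz": 16,"roll": 0},{"tx": 0,"ty": 0,"tz": 20,"roll": 0},{"tx": 0,"ty": 0,"tz": 20,"roll": 0},{"tx": 0,"ty": 0,"tz": 20,"roll": 0}])

```text
t: 11.17
eef_pos: [577.4, -265.9, 42.2]
tcp_rot: [-3.141, -0.0, 0.327]
ft_force: [-1.1, 2.5, 7.7]
opening: 0.524
grip_force: 30.0
```

step_arm(moves=[{"tx": 0,"ty": 0,"tz": 0,"roll": 0},{"tx": 0,"ty": 0,"tz": 0,"roll": 0},{"tx": 0,"ty": 0,"tz": 0,"roll": 0},{"tx": 0,"ty": 0,"tz": 0,"roll": 0},{"tx": 0,"ty": 0,"tz": -25,"roll": 0},{"tx": 0,"ty": 0,"tz": -60,"roll": 0},{"tx": 0,"ty": 0,"tz": -80,"roll": 0},{"tx": 0,"ty": 0,"tz": -80,"roll": 0}], grip=75)

```text
t: 11.83
eef_pos: [579.0, -267.0, 126.4]
tcp_rot: [3.137, -0.004, 0.327]
ft_force: [-0.1, 0.5, 0.2]
opening: 0.789
grip_force: 0.0
```

step_arm(moves=[{"tx": -131,"ty": -44,"tz": 0,"roll": 0},{"tx": -131,"ty": -44,"tz": 0,"roll": 0},{"tx": -131,"ty": -44,"tz": 0,"roll": 0},{"tx": -131,"ty": -44,"tz": 0,"roll": 0},{"tx": -131,"ty": -44,"tz": 0,"roll": 0},{"tx": -131,"ty": -44,"tz": 35,"roll": 0},{"tx": -131,"ty": -44,"tz": 65,"roll": 0},{"tx": -131,"ty": -44,"tz": 78,"roll": 0},{"tx": -131,"ty": -44,"tz": 78,"roll": 0},{"tx": -131,"ty": -44,"tz": 78,"roll": 0}])

```text
t: 12.67
eef_pos: [439.8, -266.4, 43.5]
tcp_rot: [-3.141, 0.001, 0.327]
ft_force: [0.4, -0.2, 0.3]
opening: 0.786
grip_force: 0.0
```

step_arm(moves=[{"tx": 0,"ty": 0,"tz": 0,"roll": 0},{"tx": 0,"ty": 0,"tz": 0,"roll": 0},{"tx": 0,"ty": 0,"tz": 0,"roll": 0},{"tx": 0,"ty": 0,"tz": 0,"roll": 0},{"tx": 0,"ty": 0,"tz": 0,"roll": 0},{"tx": 0,"ty": 0,"tz": 0,"roll": 0}], grip=30)

```text
t: 13.17
eef_pos: [439.9, -267.1, 45.0]
tcp_rot: [3.139, -0.001, 0.327]
ft_force: [1.4, -2.0, 7.4]
opening: 0.526
grip_force: 30.0
```

step_arm(moves=[{"tx": 0,"ty": 0,"tz": -6,"roll": 0},{"tx": 0,"ty": 0,"tz": -14,"roll": 0},{"tx": 0,"ty": 0,"tz": -20,"roll": 0},{"tx": 0,"ty": 0,"tz": -20,"roll": 0},{"tx": 0,"ty": 0,"tz": -20,"roll": 0},{"tx": 0,"ty": 0,"tz": -20,"roll": 0},{"tx": 0,"ty": 0,"tz": -20,"roll": 0},{"tx": 0,"ty": 0,"tz": -20,"roll": 0},{"tx": 0,"ty": 0,"tz": -20,"roll": 0}])

```text
t: 13.92
eef_pos: [439.1, -266.4, 63.9]
tcp_rot: [-3.141, 0.0, 0.327]
ft_force: [0.3, 0.4, -5.7]
opening: 0.529
grip_force: 30.0
```

```bash
python3 -c "
from h import *
from cell import env
s=env.state();show(s);delta(s,(439.5,-266.8,45),0.33)"
```

```text
13.92 [ 439.1 -266.4   63.9] [-3.141  0.     0.327] [ 0.34  0.37 -5.72] [ 0.02 -0.   -0.02] 50.3 30.0
tx 0.2 ty 0.5 tz 18.9 roll -0.003
```

step_arm(moves=[{"tx": 0,"ty": 0,"tz": -20,"roll": 0},{"tx": 0,"ty": 0,"tz": -50,"roll": 0},{"tx": 0,"ty": 0,"tz": -80,"roll": 0},{"tx": 0,"ty": 0,"tz": -110,"roll": 0},{"tx": 0,"ty": 0,"tz": -140,"roll": 0},{"tx": 0,"ty": 0,"tz": -165,"roll": 0},{"tx": 0,"ty": 0,"tz": -176,"roll": 0},{"tx": 0,"ty": 0,"tz": -176,"roll": 0}])

```text
t: 14.58
eef_pos: [439.8, -266.9, 242.6]
tcp_rot: [3.138, -0.002, 0.327]
ft_force: [0.4, -0.4, -5.1]
opening: 0.522
grip_force: 30.0
```

step_arm(moves=[{"tx": 8,"ty": -14,"tz": 0,"roll": 0},{"tx": 24,"ty": -40,"tz": 0,"roll": 0},{"tx": 42,"ty": -70,"tz": 0,"roll": 0.03},{"tx": 60,"ty": -100,"tz": 0,"roll": 0.06},{"tx": 78,"ty": -130,"tz": 0,"roll": 0.09},{"tx": 96,"ty": -160,"tz": 0,"roll": 0.12},{"tx": 114,"ty": -190,"tz": 0,"roll": 0.15},{"tx": 132,"ty": -220,"tz": 0,"roll": 0.18},{"tx": 150,"ty": -250,"tz": 0,"roll": 0.216},{"tx": 168,"ty": -280,"tz": 0,"roll": 0.216},{"tx": 186,"ty": -310,"tz": 0,"roll": 0.216},{"tx": 204,"ty": -340,"tz": 0,"roll": 0.216}])

```text
t: 15.58
eef_pos: [522.8, 122.8, 238.6]
tcp_rot: [3.141, 0.002, 0.111]
ft_force: [0.2, -0.9, -4.6]
opening: 0.524
grip_force: 30.0
```

step_arm(moves=[{"tx": 0,"ty": 0,"tz": 0,"roll": 0},{"tx": 0,"ty": 0,"tz": 0,"roll": 0},{"tx": 0,"ty": 0,"tz": 0,"roll": 0}])

```text
t: 15.83
eef_pos: [522.7, 121.0, 238.9]
tcp_rot: [3.141, 0.002, 0.112]
ft_force: [0.3, -0.6, -5.3]
opening: 0.523
grip_force: 30.0
```

```bash
python3 -c "
from h import *
from cell import env
s=env.state();show(s);delta(s,(538,181.5,240),0.111)"
```

```text
15.83 [522.7 121.  238.9] [3.141e+00 2.000e-03 1.120e-01] [ 0.29 -0.56 -5.29] [-0.04  0.01  0.01] 49.7 30.0
tx 21.9 ty -58.5 tz -1.1 roll 0.001
```

step_arm(moves=[{"tx": 8,"ty": -20,"tz": 0,"roll": 0},{"tx": 16,"ty": -42,"tz": 0,"roll": 0},{"tx": 22,"ty": -58.5,"tz": 0,"roll": 0},{"tx": 22,"ty": -58.5,"tz": 30,"roll": 0},{"tx": 22,"ty": -58.5,"tz": 50,"roll": 0},{"tx": 22,"ty": -58.5,"tz": 50,"roll": 0},{"tx": 22,"ty": -58.5,"tz": 50,"roll": 0}])

```text
t: 16.42
eef_pos: [538.4, 180.5, 189.5]
tcp_rot: [3.141, 0.002, 0.109]
ft_force: [-0.6, -0.9, -3.9]
opening: 0.523
grip_force: 30.0
```

Run:
```python
from h import *
from cell import env,optics
import pickle
s=env.state();show(s);delta(s,(538,181.5,92),0.111)
W=optics.read_camera("wrist");S=optics.read_camera("side");C=optics.read_camera("scene")
o=np.zeros((600,800,3),np.uint8)
o[:300,:400]=cv2.resize(W["pixels"],(400,300));o[:300,400:]=cv2.resize(S["pixels"][190:310,130:290],(400,300))
o[300:,400:]=cv2.resize(C["pixels"][150:270,270:430],(400,300));o[300:,:400]=cv2.resize(C["pixels"][100:300,130:397],(400,300))
cv2.imwrite("pics/p1.png",o);pickle.dump((W,S,C),open("p1.pkl","wb"))
```

```text
16.42 [538.4 180.5 189.5] [3.141e+00 2.000e-03 1.090e-01] [-0.56 -0.86 -3.92] [0.02 0.   0.  ] 49.7 30.0
tx -0.3 ty -1.0 tz 97.5 roll -0.002
```

View pics/p1.png

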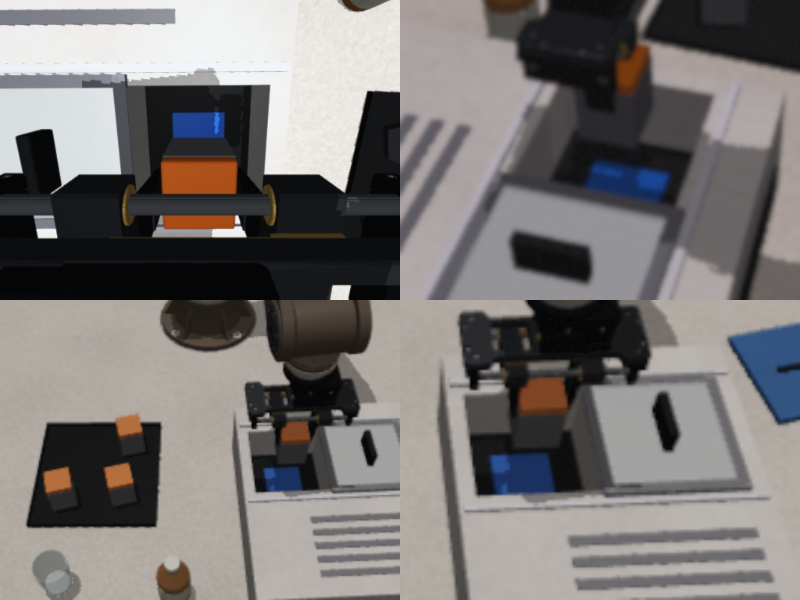

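The wrist view shows the lid's far edge at about (255,202) full-scale and the pad beyond it. The canister hangs over the open well with the cover clear, and the other three are still standing on the tray.

Run:
```python
from h import *
import pickle
W,S,C=pickle.load(open("p1.pkl","rb"))
im=W["pixels"];m=orange(im);k,l,s,c=cv2.connectedComponentsWithStats(m);i=1+s[1:,4].argmax();print(s[i])
t=s[i,1];r=np.where(l[t+3]==i)[0]
a,b=ray(W,(r.min(),t),221)[:2],ray(W,(r.max()+1,t),221)[:2];e=(a+b)/2
print("edge",a.round(1),b.round(1),"centre",(e-25*np.array([.994,.11])).round(1))
m=cv2.inRange(cv2.cvtColor(im,cv2.COLOR_BGR2HSV),(105,150,60),(130,255,255));k,l,s,c=cv2.connectedComponentsWithStats(m);i=1+s[1:,4].argmax();x,y,w,h=s[i,:4];print(s[i])
a,b=ray(W,(x,y),51)[:2],ray(W,(x+w,y),51)[:2];print("pad far edge",a.round(1),b.round(1),"centre",((a+b)/2-35*np.array([.994,.11])).round(1))
```

```text
[ 206  204   98   44 4186]
edge [559.6 208.1] [564.9 160.3] centre [537.4 181.4]
[ 220  143   68   34 2152]
pad far edge [570.4 221.1] [578.2 150.4] centre [539.5 181.9]
```

step_arm(moves=[{"tx": 1,"ty": 0,"tz": 15,"roll": 0},{"tx": 1,"ty": 0,"tz": 32,"roll": 0},{"tx": 1,"ty": 0,"tz": 49,"roll": 0},{"tx": 1,"ty": 0,"tz": 62,"roll": 0},{"tx": 1,"ty": 0,"tz": 70,"roll": 0},{"tx": 1,"ty": 0,"tz": 76,"roll": 0},{"tx": 1,"ty": 0,"tz": 82,"roll": 0},{"tx": 1,"ty": 0,"tz": 87,"roll": 0},{"tx": 1,"ty": 0,"tz": 91,"roll": 0},{"tx": 1,"ty": 0,"tz": 91,"roll": 0},{"tx": 1,"ty": 0,"tz": 91,"roll": 0}])

```text
t: 17.48
eef_pos: [539.8, 181.7, 99.2]
tcp_rot: [3.142, -0.0, 0.111]
ft_force: [0.2, 0.2, -4.7]
opening: 0.522
grip_force: 30.0
```

step_arm(moves=[{"tx": 0,"ty": 0,"tz": 2,"roll": 0},{"tx": 0,"ty": 0,"tz": 4,"roll": 0},{"tx": 0,"ty": 0,"tz": 4,"roll": 0},{"tx": 0,"ty": 0,"tz": 4,"roll": 0}])

```text
t: 17.82
eef_pos: [539.7, 181.7, 95.1]
tcp_rot: [3.141, 0.0, 0.111]
ft_force: [-0.4, 0.1, -4.6]
opening: 0.527
grip_force: 30.0
```

step_arm(moves=[{"tx": -1,"ty": 0,"tz": 1,"roll": 0},{"tx": -1,"ty": 0,"tz": 2,"roll": 0},{"tx": -1,"ty": 0,"tz": 3,"roll": 0},{"tx": -1,"ty": 0,"tz": 3,"roll": 0},{"tx": -1,"ty": 0,"tz": 3,"roll": 0}])

```text
t: 18.23
eef_pos: [538.7, 181.6, 92.1]
tcp_rot: [3.141, 0.0, 0.111]
ft_force: [-0.4, 0.1, -5.3]
opening: 0.525
grip_force: 30.0
```

step_arm(moves=[{"tx": 0,"ty": 0,"tz": 1,"roll": 0},{"tx": 0,"ty": 0,"tz": 1,"roll": 0},{"tx": 0,"ty": 0,"tz": 1,"roll": 0}])

```text
t: 18.48
eef_pos: [538.7, 181.6, 92.0]
tcp_rot: [3.141, -0.001, 0.111]
ft_force: [-2.9, -0.6, 6.6]
opening: 0.525
grip_force: 30.0
```

step_arm(moves=[{"tx": 0,"ty": 0,"tz": 0,"roll": 0},{"tx": 0,"ty": 0,"tz": 0,"roll": 0},{"tx": 0,"ty": 0,"tz": 0,"roll": 0},{"tx": 0,"ty": 0,"tz": 0,"roll": 0},{"tx": 0,"ty": 0,"tz": -15,"roll": 0},{"tx": 0,"ty": 0,"tz": -45,"roll": 0},{"tx": 0,"ty": 0,"tz": -85,"roll": 0},{"tx": 0,"ty": 0,"tz": -125,"roll": 0},{"tx": 0,"ty": 0,"tz": -160,"roll": 0},{"tx": 0,"ty": 0,"tz": -160,"roll": 0}], grip=72)

```text
t: 19.32
eef_pos: [540.8, 182.2, 258.0]
tcp_rot: [-3.141, -0.01, 0.111]
ft_force: [0.6, -0.1, -1.0]
opening: 0.758
grip_force: 0.0
```

step_arm(moves=[{"tx": -60,"ty": -30,"tz": 0,"roll": 0},{"tx": -60,"ty": -60,"tz": 0,"roll": 0},{"tx": -60,"ty": -60,"tz": 0,"roll": 0},{"tx": -60,"ty": -60,"tz": 0,"roll": 0}], grip=45)

```text
t: 19.65
eef_pos: [471.3, 236.0, 251.3]
tcp_rot: [-3.141, -0.0, 0.114]
ft_force: [-0.5, -0.5, -0.4]
opening: 0.53
grip_force: 0.0
```

Run:
```python
from h import *
from cell import env,optics
import pickle
s=env.state();show(s)
W=optics.read_camera("wrist");S=optics.read_camera("side");C=optics.read_camera("scene")
o=np.zeros((600,800,3),np.uint8)
o[:300,:400]=cv2.resize(W["pixels"],(400,300));o[:300,400:]=cv2.resize(S["pixels"][190:310,130:290],(400,300))
o[300:,400:]=cv2.resize(C["pixels"][150:270,270:430],(400,300))
cv2.imwrite("pics/p2.png",o)
k,l,t,c=cv2.connectedComponentsWithStats(orange(W["pixels"]))
for i in range(1,k):
    if t[i,4]>400:
        P=np.array([ray(W,(x,y),123)[:2] for y,x in zip(*np.where(l==i))],np.float32);print("lid",cv2.minAreaRect(P))
```

```text
19.65 [471.3 236.  251.3] [-3.141 -0.     0.114] [-0.54 -0.49 -0.35] [ 0.06 -0.01 -0.02] 50.4 0.0
lid ((536.1438598632812, 182.5806427001953), (49.589439392089844, 50.5703239440918), 6.50932502746582)
```

View pics/p2.png

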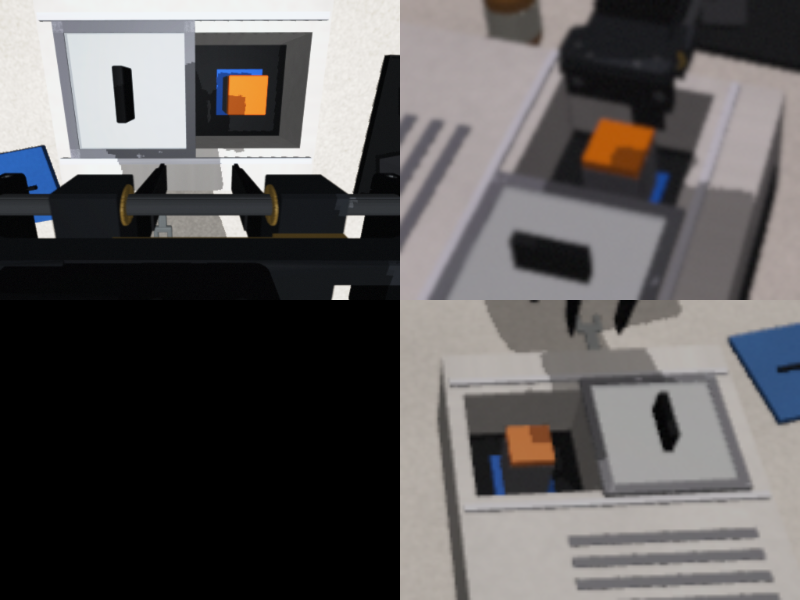

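The wrist view shows the lid standing in the well, with a blue pad margin showing beside it. The lid's measured centre is within about 3 mm of the pad's. The cover handle is at about (122,95) in the half-scale view. Next I'll close the cover.

step_arm(moves=[{"tx": 60,"ty": -86,"tz": 0,"roll": 0},{"tx": 60,"ty": -86,"tz": 0,"roll": 0},{"tx": 60,"ty": -86,"tz": 0,"roll": 0},{"tx": 60,"ty": -86,"tz": 0,"roll": 0},{"tx": 60,"ty": -86,"tz": 35,"roll": 0},{"tx": 60,"ty": -86,"tz": 70,"roll": 0},{"tx": 60,"ty": -86,"tz": 95,"roll": 0},{"tx": 60,"ty": -86,"tz": 105,"roll": 0},{"tx": 60,"ty": -86,"tz": 105,"roll": 0},{"tx": 60,"ty": -86,"tz": 105,"roll": 0}])

```text
t: 20.63
eef_pos: [523.3, 326.2, 146.7]
tcp_rot: [3.142, -0.0, 0.11]
ft_force: [-0.5, -0.3, -0.2]
opening: 0.476
grip_force: 0.0
```

step_arm(moves=[{"tx": 0,"ty": 0,"tz": 0,"roll": 0},{"tx": 0,"ty": 0,"tz": 0,"roll": 0},{"tx": 0,"ty": 0,"tz": 0,"roll": 0},{"tx": 0,"ty": 0,"tz": 0,"roll": 0},{"tx": 0,"ty": 0,"tz": 0,"roll": 0},{"tx": 0,"ty": 0,"tz": 0,"roll": 0},{"tx": 0,"ty": 0,"tz": 0,"roll": 0},{"tx": 0,"ty": 0,"tz": 0,"roll": 0}], grip=0)

```text
t: 21.3
eef_pos: [522.6, 326.8, 146.5]
tcp_rot: [3.142, -0.0, 0.111]
ft_force: [-1.8, -1.1, 4.3]
opening: 0.125
grip_force: 30.0
```

Distance to shut is about 146 mm.

step_arm(moves=[{"tx": 0,"ty": 8,"tz": 0,"roll": 0},{"tx": 0,"ty": 24,"tz": 0,"roll": 0},{"tx": 0,"ty": 44,"tz": 0,"roll": 0},{"tx": 0,"ty": 64,"tz": 0,"roll": 0},{"tx": 0,"ty": 84,"tz": 0,"roll": 0},{"tx": 0,"ty": 104,"tz": 0,"roll": 0},{"tx": 0,"ty": 120,"tz": 0,"roll": 0},{"tx": 0,"ty": 130,"tz": 0,"roll": 0},{"tx": 0,"ty": 136,"tz": 0,"roll": 0},{"tx": 0,"ty": 140,"tz": 0,"roll": 0},{"tx": 0,"ty": 140,"tz": 0,"roll": 0}])

```text
t: 22.22
eef_pos: [538.9, 187.1, 146.4]
tcp_rot: [3.141, -0.002, 0.111]
ft_force: [5.2, -1.3, 3.5]
opening: 0.124
grip_force: 30.0
```

step_arm(moves=[{"tx": 0,"ty": 1.5,"tz": 0,"roll": 0},{"tx": 0,"ty": 3,"tz": 0,"roll": 0},{"tx": 0,"ty": 4,"tz": 0,"roll": 0},{"tx": 0,"ty": 4,"tz": 0,"roll": 0}])

```text
t: 22.55
eef_pos: [539.3, 184.0, 146.5]
tcp_rot: [3.142, -0.002, 0.111]
ft_force: [4.7, 0.6, 3.7]
opening: 0.124
grip_force: 30.0
```

step_arm(moves=[{"tx": 0,"ty": 1,"tz": 0,"roll": 0},{"tx": 0,"ty": 2,"tz": 0,"roll": 0},{"tx": 0,"ty": 2,"tz": 0,"roll": 0},{"tx": 0,"ty": 2,"tz": 0,"roll": 0}])

```text
t: 22.88
eef_pos: [539.5, 182.1, 146.5]
tcp_rot: [3.142, -0.002, 0.111]
ft_force: [6.2, 0.1, 3.1]
opening: 0.126
grip_force: 30.0
```

step_arm(moves=[{"tx": 0,"ty": 1,"tz": 0,"roll": 0},{"tx": 0,"ty": 2,"tz": 0,"roll": 0},{"tx": 0,"ty": 2,"tz": 0,"roll": 0},{"tx": 0,"ty": 2,"tz": 0,"roll": 0}])

```text
t: 23.22
eef_pos: [539.6, 181.2, 146.5]
tcp_rot: [-3.14, -0.002, 0.111]
ft_force: [5.5, 8.2, 3.4]
opening: 0.127
grip_force: 30.0
```

step_arm(moves=[{"tx": 0,"ty": 1,"tz": 0,"roll": 0},{"tx": 0,"ty": 1,"tz": 0,"roll": 0},{"tx": 0,"ty": 1,"tz": 0,"roll": 0}])

```text
t: 23.47
eef_pos: [539.6, 181.2, 146.5]
tcp_rot: [-3.139, -0.003, 0.111]
ft_force: [4.5, 16.4, 1.8]
opening: 0.125
grip_force: 30.0
```

The handle is at its stop: no further travel, and the force rises to 16 N. I'll release and rise.

step_arm(moves=[{"tx": 0,"ty": 0,"tz": 0,"roll": 0},{"tx": 0,"ty": -1.5,"tz": 0,"roll": 0},{"tx": 0,"ty": -1.5,"tz": 0,"roll": 0},{"tx": 0,"ty": -1.5,"tz": 0,"roll": 0},{"tx": 0,"ty": -1.5,"tz": -25,"roll": 0},{"tx": 0,"ty": -1.5,"tz": -60,"roll": 0},{"tx": -60,"ty": -1.5,"tz": -100,"roll": 0},{"tx": -60,"ty": -1.5,"tz": -130,"roll": 0},{"tx": -60,"ty": -1.5,"tz": -130,"roll": 0},{"tx": -60,"ty": -1.5,"tz": -130,"roll": 0}], grip=45)

```text
t: 24.3
eef_pos: [478.9, 173.6, 279.1]
tcp_rot: [-3.141, -0.005, 0.111]
ft_force: [0.9, -0.1, 0.2]
opening: 0.474
grip_force: 0.0
```

Run:
```python
from h import *
from cell import env,optics
show(env.state())
W=optics.read_camera("wrist");C=optics.read_camera("scene")
o=np.zeros((600,800,3),np.uint8)
o[:300,:400]=cv2.resize(W["pixels"],(400,300));o[:300,400:]=cv2.resize(C["pixels"][150:270,270:430],(400,300))
o[300:,:400]=cv2.resize(C["pixels"][140:310,140:367],(400,300))
cv2.imwrite("pics/p3.png",o)
```

```text
24.3 [478.9 173.6 279.1] [-3.141 -0.005  0.111] [ 0.9  -0.11  0.18] [-0.04  0.05  0.01] 45.1 0.0
```

View pics/p3.png

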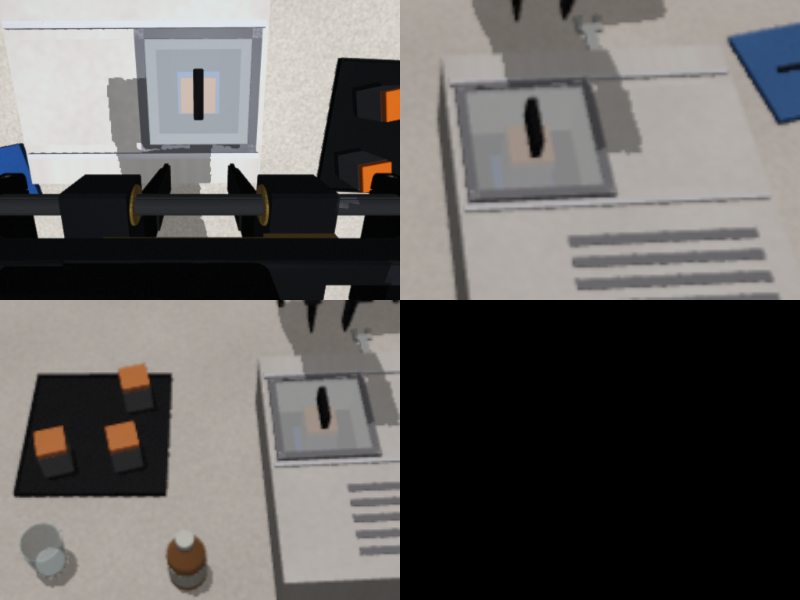

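The cover is shut over the well with the canister centred under it (lid at about (198,93)). The other three stand on the tray, and the bottle and beaker are undisturbed.

```bash
python3 -c "
from cell import env
print(env.job_done())"
```

```text
the job is handed in; nothing more can be done
None
```

I found the heavy canister by lifting (about 5.2 N, against roughly 2 N and 1.5 N for the two others I lifted) and set it upright within about 3 mm of the pad's centre. I slid the cover shut to its stop and handed the job in at about 24 s; it returned no verdict.

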